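# Press the slide tray under the drag spring of the loader

## Task

Load the blue slide tray into the loader with the fingertips only: press its low rear end down against the sprung yellow platform, far enough for its nose to clear the bridge, and, keeping it pressed, push the tray along the track, under the bridge and its drag spring, until it is fully home against the black end stop, lies flat, and the platform has sprung up again behind it. Do not grip or lift the tray, and leave everything else on the bench where it is.

Things in the scene. Friction and masses are not known exactly. Their poses are not given: they have to be found in the camera images.
- loader: Fixed loader: straight open track on a grey base 282 x 118 mm. Origin on the bench under it; x = the direction of travel, z up (all loader figures are mm in this frame). Track 93 mm wide between aluminium walls (x -145 to 135, tops z = 34), centred on y = 0; its fixed floor, z = 16, runs from x = -29 to the end stop.
- end_stop (a point): Middle of the rubber-dotted face of the black end stop, at x = 120, z = 23 of the loader; the stop is 14 mm high.
- bridge (a point): Middle of the underside of the dark bridge bar across the track: loader x = 54, z = 33. The bar is 8 mm along x (50 to 58) and 16 mm high (top z = 49). From it hangs the drag spring, two steel leaf tongues at y = +-37 sloping down to z about 25 at x = 88; a passing tray bends them up, against 3 to 6 N and friction.
- platform (a joint): Yellow sprung platform, floor of the track from loader x = -140 to -30. 0 m = up (top z = 28), 0.012 m = down on its rigid stop (top z = 16, level with the fixed floor). It stays level. With the tray on it a push of about 6 N starts it and 11 N bottoms it. The tray clears the bridge bar when it is 7 to 12 mm down; higher, the tray's nose strikes the bar.
- tray: Loose blue tray, 140 long (x) x 90 wide (y) x 12 mm high, 0.2 to 0.31 kg (mostly its rear), with two glass slides. Origin: centre of its underside; x to its nose, along the track. It starts on the raised platform (underside at loader z = 28). Home, nose on the end stop, its origin is at loader x = 50, z = 16, its rear edge 10 mm past the platform.
- landing (a point): Centre of the top of the tray's low steel rear landing, 50 mm behind the tray's origin and 5 mm above its underside. The landing is 40 mm long, 90 mm wide, 5 mm thick, with a black rubber pad: press here. 20 mm ahead of this point a 7 mm upright step rises to the 12 mm deck; the fingertips can push against it.
- dish: Bystander: small round culture dish, 58 mm across, 14 mm high, beside the loader; origin under its centre.
- bottle: Bystander: cream reagent bottle with blue cap, 52 mm across, 86 mm high; origin under its centre.
- forceps: Bystander: steel forceps, 134 mm long, 8 mm high, lying flat; origin under the centre.
- pipette: Bystander: white pipette with a red button, 221 mm long, 25 mm high, lying flat; origin under the centre.
- marker_red: Bystander: white marker pen with red cap, 128 mm long, 16 mm thick, lying flat; origin under the centre.
- marker_blue: Bystander: white marker pen with blue cap, 128 mm long, 16 mm thick, lying flat; origin under the centre.

How it is judged:
By the outcome, as a careful person would: the job done as asked, in the order asked, and still so for the second after the job is handed in, with the robot touching nothing.
It also fails if it takes over 48 s, if anything falls off the work surface, if the arm or the gripper's body presses on something with over 40 N, if the wrist force passes 120 N, or if a joint passes its speed limit or range.

## Robot

A 7-joint arm with a two-finger parallel gripper is mounted at the origin on a cart in front of the work surface, level with it; the furniture and walls round the work are solid. World frame = base frame: x ahead of the robot, y to its left, z up, the work surface at z = 0. Lengths are in m, angles in rad, forces in N, time in s.
With the tool pointing down it reaches from about 0.425 to 0.875 m from the base axis. Payload 4.7 kg.
Tool frame: the origin (TCP) lies on the centre line of the jaws, within the pads' length; the fingertips stand 14 mm ahead of it and the grasp point (between the pads) lies 5 mm behind it; z points along the fingers, y is the direction in which the jaws open and shut (so a half turn about z gives the same grasp; the last joint's range is limited). The gripper opens to 87 mm and grips with 3 to 60 N. Pads are 19 mm wide; open, the fingers measure 117 mm over their backs; the gripper's body (75 mm by 190 mm) begins 51 mm behind the grasp point.
Start: joints at [1.182, 0.321, -0.07, 1.45, 0.023, 1.371, -0.057], TCP at [0.255, -0.598, 0.237] pointing down, gripper open.
Joint ranges: [-2.86, 2.86], [-0.3, 2.09], [-1.38, 1.24], [0.06, 2.45], [-1.56, 4.7], [0.09, 2.05], [-2.69, 2.69]. Speed limits (rad/s): [2.57, 2.57, 3.14, 3.14, 3.14, 3.14, 3.14].

## Interface

Orientations are given as a rotation vector (axis times angle).
In Python, from bench import ctrl, optics, models gives the robot as it stands. The module is installed in compiled form; this text tells all that it offers.
- The arm moves only by the tool arm_command, never from a script. Its argument "motion" is a list of rows, each a list of 3 entries, a list of its own where there are three numbers: the shift along the tool's x, y, z in mm, then the turn, a rotation vector about the tool's x, y, z in degrees, then the closure, from 0 (fully open) to 1 (shut). In form: [[[x, y, z], [ax, ay, az], claw], ...]. A call has 1 to 8 rows; each row shifts and turns the commanded pose from where the row before left it, along the tool's axes as they then stand; what a row does not reach is not made up. A row lasts 1/12 s, in which the tool goes at most 41.7 mm and 7.16 degrees, less where a joint would pass 70% of its speed; a pose out of reach is approached as far as the arm can. A call with a gripper value outside its range is refused whole. The fingers move at their own pace and stop on an object; "force" is the grip in N (left out, the last holds). Time passes only in rows, so rows that do not move let the fingers close. It gives the time, the measured TCP pose, the force and the opening at its end, in the units of the state.
- ctrl.get_state(): the state, without advancing time (a new reading comes with each control period).
- optics.get_image(name): name is "side" or "top" or "wrist"; returns (picture, depth): 384x512x3 uint8, blue, green, red; 384x512 float32, m along the optical axis (not along the pixel's ray), 0 where there is no reading.
- optics.camera_model(name): a dict with "fovy" (degrees; the focal length in pixels is half the picture's height over the tangent of half this angle, whatever the lens; pixels are square), "cx", "cy" (the principal point, pixels), "distortion" ([k1, k2, p1, p2, k3] as OpenCV has them; the pictures are not rectified), "rvec" (rotation vector, rad) and "tvec" (3), from world to camera coordinates, as OpenCV has them; the wrist camera has in their place "mount" (4x4, takes a point from camera to tool coordinates, whose origin is the TCP and whose axes are the flange's). Camera axes: x right, y down, z forward; pixel columns grow to the right and rows downward; lengths in m; the calibration is good to about 2 mm. A picture is of the moment at which its call begins: read the wrist's pose just before it. camera_model takes no time and is no camera call.
- ctrl.close_job(): hands the job in, once; it reports no verdict.
Trained networks look in the newest picture that a camera, given by its name, has taken for a name from the list of things; names that differ only in an ending like _2 or _b are one class to them, and where a whole thing is asked for, a point or a joint stands for the part that bears it (a point fixed in the world has none). Each returns a list of dicts, best first, with "conf" (0 to 1); they miss things now and then, are a little off and sometimes report something else, mostly with a low value. They report only what shows in the picture. A call takes as long as a camera call.
- models.search_frame(camera, target): "location" ([x, y, z] in m, in the coordinates of the camera as it stood for that picture, good to about 4 mm: the middle of the surface that is visible of it).
- models.silhouettes(camera, target): "pixels" (384x512 bool, what is visible of it).
The state is a dict: "time": time; "joint_positions": joint angles; "qd": joint speeds; "joint_torque": joint torques, N m; "position": TCP position; "tool_rot": TCP orientation; "ft_force": force on the tool from outside, world axes, zero at the start; "torque": the same for the moment, N m; "grip_width": opening from 0.0 (shut) to 1.0 (fully open).
Only numpy, scipy, OpenCV 4.12 (cv2) and the standard library are available. Lean on these libraries where they do the work, as an engineer would, in place of code of your own. Each camera call takes 0.05 s, during which the arm holds its last target.

## Working session

There is one attempt and no reset: what is moved stays moved. The work goes in short steps, Python scripts to look and compute and a tool call to move; the robot and the scene stay as the last step left them, time stands still between calls to the robot, and variables do not carry over. Pictures are saved under pics/ and viewed, and the job is handed in when it is done.

Besides the shell and the picture viewer there is one more tool, called after "Emit:" by a JSON object that holds its "name" and its "arguments", one argument or row to a line. arm_command: Moves the arm, as the interface text tells. Its arguments: {"type":"object","properties":{"motion":{"type":"array","items":{"type":"array"}},"force":{"type":"number"}},"required":["motion"]}

```bash
ls; mkdir -p pics; python3 - <<'E'
from bench import ctrl,optics,models
import cv2
s=ctrl.get_state();print(s)
for n in ['side','top','wrist']:
    im,d=optics.get_image(n);cv2.imwrite(f'pics/{n}0.png',im);m=optics.camera_model(n);print(n,m)
E
```

```text
pics
{'time': 0.0, 'joint_positions': array([ 1.18209455,  0.32181385, -0.07005593,  1.45165797,  0.02263911,
        1.37078576, -0.05688861]), 'qd': array([ 0.00109552, -0.0014049 , -0.0005802 ,  0.00041123,  0.00049954,
       -0.00188947, -0.00053547]), 'joint_torque': array([-2.96711187e-05, -4.91296363e+01, -4.03870884e-01, -3.12527168e+01,
       -6.38241973e-02,  4.37527313e-02,  1.89922807e-04]), 'position': array([ 0.25452306, -0.59753561,  0.23547576]), 'tool_rot': array([-3.07631547e+00, -6.28123295e-01,  8.10536612e-04]), 'ft_force': array([-0.58062495,  0.57600171, -0.05394493]), 'torque': array([-0.0334897 , -0.0161323 ,  0.01814394]), 'grip_width': 0.9996858632720058}
side {'fovy': 56.56599329811264, 'cx': 252.4430530942215, 'cy': 182.8680704301603, 'distortion': array([0.00103613, 0.        , 0.        , 0.        , 0.        ]), 'rvec': array([ 1.19712137, -2.30731048,  0.94912952]), 'tvec': array([0.34232965, 0.35388824, 0.7070352 ])}
top {'fovy': 50.532032556179466, 'cx': 250.630151152662, 'cy': 190.1739038774984, 'distortion': array([0.01470903, 0.        , 0.        , 0.        , 0.        ]), 'rvec': array([ 2.12307143, -2.11612893,  0.1737009 ]), 'tvec': array([0.0416738 , 0.53627313, 1.23099708])}
wrist {'fovy': 59.51390557094546, 'cx': 265.81915318691364, 'cy': 189.37658254665695, 'distortion': array([-0.00483305,  0.        ,  0.        ,  0.        ,  0.        ]), 'mount': array([[-4.34596230e-04, -9.60856540e-01, -2.77046063e-01,
         7.68389876e-02],
       [ 9.99999403e-01, -6.95278104e-04,  8.42699367e-04,
         1.50913687e-04],
       [-1.00233726e-03, -2.77045532e-01,  9.60856269e-01,
        -1.48895572e-01],
       [ 0.00000000e+00,  0.00000000e+00,  0.00000000e+00,
         1.00000000e+00]])}
```

View pics/side0.png

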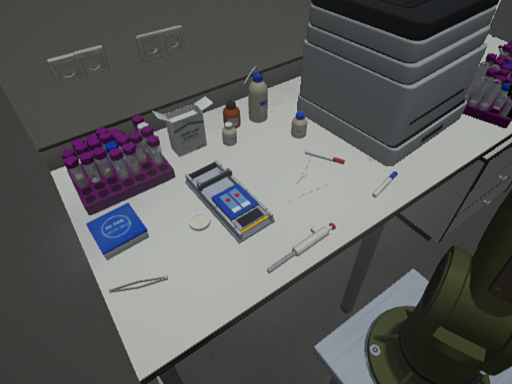

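View pics/top0.png

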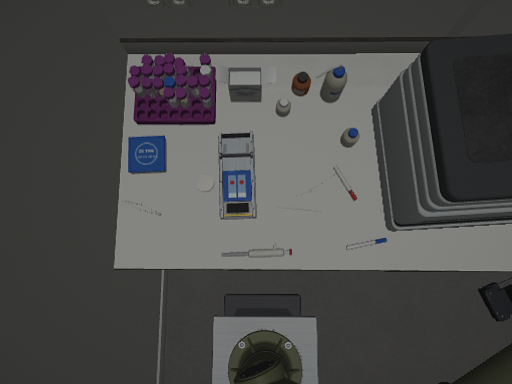

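View pics/wrist0.png

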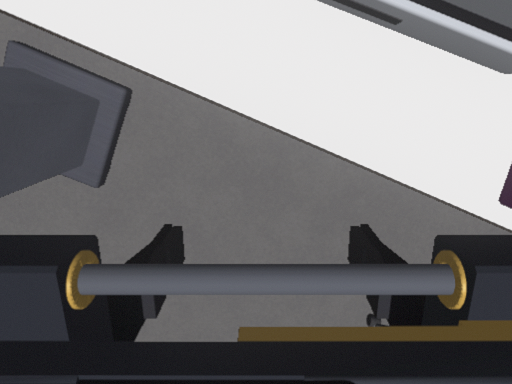

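```bash
cat > h.py <<'E'
import numpy as np,cv2
from scipy.spatial.transform import Rotation as R
from bench import ctrl,optics,models
def K(n):
    m=optics.camera_model(n);f=192/np.tan(np.radians(m['fovy']/2))
    return np.array([[f,0,m['cx']],[0,f,m['cy']],[0,0,1]]),m['distortion']
def T(n,s=None):
    m=optics.camera_model(n);A=np.eye(4)
    if n=='wrist':
        A[:3,:3]=R.from_rotvec(s['tool_rot']).as_matrix();A[:3,3]=s['position'];return A@m['mount']
    A[:3,:3]=R.from_rotvec(m['rvec']).as_matrix();A[:3,3]=m['tvec'];return np.linalg.inv(A)
def world(n,mask,d,s=None):
    k,D=K(n);v,u=np.nonzero(mask&(d>0));p=cv2.undistortPoints(np.stack([u,v],1).astype(float)[:,None],k,D)[:,0]
    z=d[v,u];c=np.c_[p*z[:,None],z];A=T(n,s);return c@A[:3,:3].T+A[:3,3],np.c_[u,v]
def proj(n,P,s=None):
    k,D=K(n);B=np.linalg.inv(T(n,s));return cv2.projectPoints(np.atleast_2d(P).astype(float),cv2.Rodrigues(B[:3,:3])[0],B[:3,3],k,D)[0][:,0]
E
python3 - <<'E'
from h import *
for n in ['top','side']:
    im,d=optics.get_image(n)
    for t in ['loader','tray','end_stop','bridge','landing','platform']:
        A=T(n)
        for r in models.search_frame(n,t)[:2]:
            print(n,t,round(r['conf'],2),np.round(A[:3,:3]@r['location']+A[:3,3],4))
    for t in ['loader','tray']:
        r=models.silhouettes(n,t)
        if r:
            P,uv=world(n,r[0]['pixels'],d);np.savez(f'{n}_{t}.npz',P=P,uv=uv,m=r[0]['pixels'])
            print(n,t,r[0]['conf'],len(P),P.min(0),P.max(0))
            q=P[:,:2][(P[:,2]>.01)]
            print(cv2.minAreaRect((q*1000).astype(np.float32)))
print(ctrl.get_state()['time'])
E
```

```text
top loader 0.89 [0.6413 0.0893 0.0161]
top tray 0.93 [0.5324 0.0889 0.0402]
top end_stop 0.69 [0.6425 0.0944 0.0191]
top end_stop 0.6 [ 0.7019 -0.2651  0.0597]
top bridge 0.82 [0.6444 0.0862 0.0184]
top landing 0.85 [0.5254 0.0887 0.0393]
top loader 0.2 1933 [ 0.44658556  0.02648379 -0.0055604 ] [0.74382169 0.15805452 0.05624786]
((590.11376953125, 90.1669921875), (280.3682556152344, 117.00033569335938), 2.105027198791504)
top tray 0.97 1226 [0.46197641 0.03908424 0.00514192] [0.60435247 0.13229896 0.04871258]
((532.7975463867188, 86.44004821777344), (140.93824768066406, 92.66466522216797), 2.1556949615478516)
side loader 0.58 [0.6321 0.1101 0.0234]
side tray 0.67 [0.5268 0.0909 0.0408]
side end_stop 0.94 [0.6328 0.1089 0.0219]
side end_stop 0.4 [0.4909 0.4007 0.0087]
side bridge 0.79 [0.6399 0.1129 0.0255]
side bridge 0.66 [0.5287 0.0931 0.041 ]
side landing 0.71 [0.5293 0.0927 0.043 ]
side tray 0.66 1378 [0.46394036 0.04293081 0.02792869] [0.60675603 0.13799207 0.04603458]
((534.9501953125, 90.0984115600586), (142.14845275878906, 92.42234802246094), 1.9042807817459106)
1.05
```

```bash
python3 - <<'E'
from h import *
im,d=optics.get_image('top')
P,uv=world('top',np.ones_like(d,bool),d)
for y in np.arange(-.8,.3,.1):
    q=P[(abs(P[:,1]-y)<.03)&(P[:,0]>.1)&(P[:,2]>.1)]
    if len(q): print(round(y,2),'x>',q[:,0].min().round(3),q[:,2].max().round(2))
for xr in np.arange(.2,.9,.1):
    q=P[(abs(P[:,0]-xr)<.05)&(P[:,1]>-.6)&(P[:,1]<.3)&(P[:,2]>.08)]
    if len(q): print('x',round(xr,2),'y',q[:,1].min().round(3),q[:,1].max().round(3),q[:,2].max().round(2))
x,y,w,h=cv2.boundingRect(np.array([[215,125],[262,222]]))
c=cv2.resize(im[125:225,205:270],None,fx=6,fy=6,interpolation=cv2.INTER_CUBIC);cv2.imwrite('pics/topc.png',c)
im,d=optics.get_image('side')
c=cv2.resize(im[150:245,175:285],None,fx=6,fy=6,interpolation=cv2.INTER_CUBIC);cv2.imwrite('pics/sidec.png',c)
E
```

```text
-0.8 x> 1.037 0.12
-0.7 x> 0.446 0.27
-0.6 x> 0.272 0.34
-0.5 x> 0.183 0.44
-0.4 x> 0.186 0.63
-0.3 x> 0.136 0.69
-0.2 x> 0.842 0.27
-0.1 x> 1.036 0.28
-0.0 x> 0.847 0.29
0.1 x> 0.847 0.29
0.2 x> 0.813 0.29
x 0.2 y -0.565 -0.295 0.69
x 0.3 y -0.578 -0.496 0.36
x 0.4 y -0.6 -0.383 0.43
x 0.5 y -0.599 -0.376 0.44
x 0.6 y -0.546 -0.369 0.44
x 0.7 y -0.554 -0.26 0.44
x 0.8 y -0.566 0.3 0.44
```

View pics/topc.png

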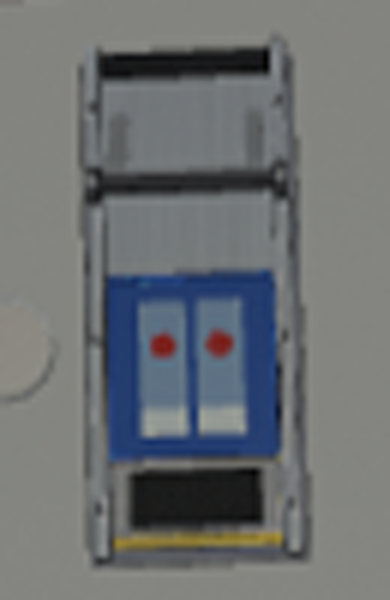

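View pics/sidec.png

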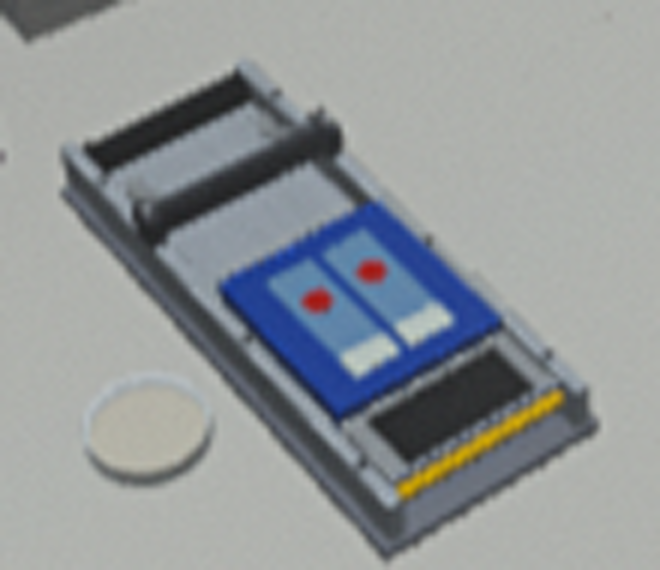

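```bash
cat > plan.py <<'E'
from h import *
def plan(W,yaw,step=40):
    # W: waypoints world; yaw target first by rows of 7 deg merged with motion
    s=ctrl.get_state();p=s['position'].copy();Rm=R.from_rotvec(s['tool_rot'])
    print('now',p.round(4),Rm.as_matrix().round(3).tolist())
    tgt=R.from_matrix(np.array([[np.cos(yaw),np.sin(yaw),0],[np.sin(yaw),-np.cos(yaw),0],[0,0,-1]]))
    for w in W:
        w=np.array(w,float);n=max(1,int(np.ceil(np.linalg.norm(w-p)*1000/step)))
        st=(w-p)/n
        for i in range(n):
            rv=np.degrees((Rm.inv()*tgt).as_rotvec());a=np.linalg.norm(rv)
            if a>7: rv*=7/a
            t=Rm.inv().apply(st)*1000
            print([t.round(1).tolist(),rv.round(2).tolist()])
            Rm=Rm*R.from_rotvec(np.radians(rv));p=p+st
        print('--',w)
E
python3 - <<'E'
from plan import *
plan([[.29,-.40,.235],[.36,-.26,.225],[.50,.087,.20]],np.radians(2))
E
```

```text
now [ 0.2548 -0.598   0.2366] [[0.92, 0.392, -0.0], [0.392, -0.92, -0.0], [-0.0, 0.0, -1.0]]
[[18.3, -28.1, 0.3], [0.0, 0.0, 7.0]]
[[14.8, -30.1, 0.3], [0.0, 0.0, 7.0]]
[[11.0, -31.7, 0.3], [0.0, 0.0, 7.0]]
[[7.1, -32.8, 0.3], [0.0, 0.0, 0.08]]
[[7.0, -32.8, 0.3], [-0.0, -0.0, -0.0]]
[[7.0, -32.8, 0.3], [0.0, 0.0, 0.0]]
-- [ 0.29  -0.4    0.235]
[[18.7, -34.4, 2.5], [0.0, 0.0, 0.0]]
[[18.7, -34.4, 2.5], [0.0, 0.0, 0.0]]
[[18.7, -34.4, 2.5], [-0.0, 0.0, 0.0]]
[[18.7, -34.4, 2.5], [0.0, 0.0, 0.0]]
-- [ 0.36  -0.26   0.225]
[[15.2, -34.2, 2.5], [-0.0, 0.0, 0.0]]
[[15.2, -34.2, 2.5], [0.0, 0.0, 0.0]]
[[15.2, -34.2, 2.5], [0.0, 0.0, 0.0]]
[[15.2, -34.2, 2.5], [0.0, 0.0, 0.0]]
[[15.2, -34.2, 2.5], [0.0, 0.0, 0.0]]
[[15.2, -34.2, 2.5], [0.0, 0.0, 0.0]]
[[15.2, -34.2, 2.5], [0.0, 0.0, 0.0]]
[[15.2, -34.2, 2.5], [0.0, 0.0, 0.0]]
[[15.2, -34.2, 2.5], [0.0, 0.0, 0.0]]
[[15.2, -34.2, 2.5], [0.0, 0.0, 0.0]]
-- [0.5   0.087 0.2  ]
```

Emit:
{"name": "arm_command", "arguments": {
  "motion": [
    [[18,-28,0],[0,0,7],0],
    [[15,-30,0],[0,0,7],0.1],
    [[11,-32,0],[0,0,7],0.3],
    [[7,-33,0],[0,0,0],0.5],
    [[7,-33,0],[0,0,0],0.5],
    [[7,-33,0],[0,0,0],0.5]
  ],
  "force": 10
}}

```text
time: 1.65
position: [0.2898, -0.3975, 0.2366]
tool_rot: [3.141, 0.057, 0.0]
ft_force: [0.1, 0.3, 0.3]
grip_width: 0.704
```

Emit:
{"name": "arm_command", "arguments": {
  "motion": [
    [[19,-34,3],[0,0,0],0.5],
    [[19,-34,3],[0,0,0],0.5],
    [[19,-34,3],[0,0,0],0.5],
    [[19,-34,3],[0,0,0],0.5],
    [[0,0,0],[0,0,0],0.5]
  ]
}}

```text
time: 2.07
position: [0.3645, -0.2529, 0.2246]
tool_rot: [-3.139, -0.075, -0.002]
ft_force: [1.2, -0.6, -0.4]
grip_width: 0.5
```

Emit:
{"name": "arm_command", "arguments": {
  "motion": [
    [[15,-33,2],[0,0,0],0.5],
    [[15,-33,3],[0,0,0],0.5],
    [[15,-33,3],[0,0,0],0.5],
    [[15,-33,2],[0,0,0],0.5],
    [[15,-33,3],[0,0,0],0.5],
    [[15,-33,3],[0,0,0],0.5],
    [[15,-33,2],[0,0,0],0.5],
    [[15,-33,3],[0,0,0],0.5]
  ]
}}

```text
time: 2.73
position: [0.4716, 0.0091, 0.204]
tool_rot: [3.14, 0.057, 0.002]
ft_force: [0.6, 0.1, -0.2]
grip_width: 0.497
```

Emit:
{"name": "arm_command", "arguments": {
  "motion": [
    [[13,-33,2],[0,0,0],0.5],
    [[11,-33,2],[0,0,0],0.5],
    [[0,-11,0],[0,0,0],0.5],
    [[0,0,0],[0,0,0],0.5],
    [[0,0,0],[0,0,0],0.5],
    [[0,0,0],[0,0,0],0.5]
  ]
}}

```text
time: 3.23
position: [0.4922, 0.0834, 0.1994]
tool_rot: [3.14, 0.053, -0.001]
ft_force: [-0.0, -0.5, 0.3]
grip_width: 0.503
```

```bash
python3 - <<'E'
from h import *
import pickle
s=ctrl.get_state();im,d=optics.get_image('wrist');cv2.imwrite('pics/w1.png',im)
print(s['position'],s['tool_rot'],s['ft_force'])
o={}
A=T('wrist',s)
for t in ['tray','loader','landing','bridge','platform','end_stop']:
    for r in models.search_frame('wrist',t)[:1]: print(t,round(r['conf'],2),np.round(A[:3,:3]@r['location']+A[:3,3],4))
for t in ['tray','loader']:
    r=models.silhouettes('wrist',t)
    if r: o[t]=r[0]['pixels'];print(t,r[0]['conf'],r[0]['pixels'].sum())
pickle.dump((s,im,d,o),open('w1.pkl','wb'))
E
```

```text
[0.4921644  0.08339384 0.19943108] [ 3.13974980e+00  5.34209417e-02 -5.48654055e-04] [-0.00305047 -0.46003421  0.26732806]
tray 0.62 [0.5429 0.0868 0.04  ]
loader 0.61 [0.6141 0.0924 0.0152]
landing 0.68 [0.543  0.0865 0.0401]
bridge 0.62 [0.6168 0.0898 0.0138]
platform 0.63 [0.4648 0.091  0.0283]
end_stop 0.73 [0.6166 0.0917 0.0191]
tray 0.8 15097
loader 0.68 9847
```

View pics/w1.png

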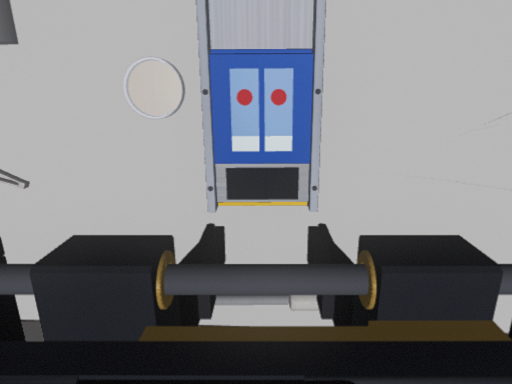

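```bash
python3 - <<'E'
from h import *
import pickle
s,im,d,o=pickle.load(open('w1.pkl','rb'))
k,D=K('wrist');A=T('wrist',s)
def ray(uv,z):
    p=cv2.undistortPoints(np.array(uv,float).reshape(-1,1,2),k,D)[:,0];r=np.c_[p,np.ones(len(p))]@A[:3,:3].T
    return A[:3,3]+r*((z-A[2,3])/r[:,2])[:,None]
b,g,r=[im[...,i].astype(int) for i in range(3)]
m=((b>100)&(r<60)&(g<90)).astype(np.uint8)
n,l,st,_=cv2.connectedComponentsWithStats(m);i=1+np.argmax(st[1:,4]);pts=np.argwhere(l==i)[:,::-1]
print(st[i])
W=ray(pts,.040);print('deck rect',cv2.minAreaRect((W[:,:2]*1000).astype(np.float32)))
pad=((im.max(2)<45)).astype(np.uint8);pad[:165]=0;pad[205:]=0
n,l,st,_=cv2.connectedComponentsWithStats(pad);i=1+np.argmax(st[1:,4]);pts=np.argwhere(l==i)[:,::-1];print(st[i])
W=ray(pts,.033);print('pad rect',cv2.minAreaRect((W[:,:2]*1000).astype(np.float32)))
y=((r>150)&(g>100)&(b<80)).astype(np.uint8);y[:190]=0;y[215:]=0
pts=np.argwhere(y)[:,::-1];print('yellow',pts.min(0),pts.max(0))
print('depth z deck/pad/floor',[world('wrist',(np.indices(d.shape)[0]==v)&(np.indices(d.shape)[1]==u),d,s)[0].round(4).tolist() for u,v in [(220,110),(262,185),(262,30),(205,120),(318,120),(205,195),(262,204),(100,200)]])
# column profile edges
for c in (220,262,300):
    print(c,[(v,im[v,c].tolist()) for v in list(range(48,56))+list(range(160,168))+list(range(198,212))])
for v in (100,150,190):
    print(v,[(u,im[v,u].tolist()) for u in list(range(200,214))+list(range(306,322))])
E
```

```text
[ 209   49  105  114 4437]
deck rect ((555.4829711914062, 89.173583984375), (98.17764282226562, 90.01759338378906), 2.166250705718994)Traceback (most recent call last):
  File "<stdin>", line 14, in <module>
    return _wrapfunc(a, 'argmax', axis=axis, out=out, **kwds)
    return bound(*args, **kwds)
ValueError: attempt to get argmax of an empty sequence
```

Emit:
{"name": "arm_command", "arguments": {
  "motion": [
    [[0,-3,30],[0,0,0.2],0.5],
    [[-2,0,30],[0,0,0],0.5],
    [[0,0,30],[0,0,0],0.5],
    [[0,0,30],[0,0,0],0.5],
    [[0,0,18],[0,0,0],0.5],
    [[0,0,0],[0,0,0],0.5],
    [[0,0,0],[0,0,0],0.5],
    [[0,0,0],[0,0,0],0.5]
  ]
}}

```text
time: 4.35
position: [0.4912, 0.0888, 0.0628]
tool_rot: [-3.141, -0.052, -0.003]
ft_force: [-0.2, 0.6, -0.3]
grip_width: 0.503
```

```bash
python3 - <<'E'
from h import *
s=ctrl.get_state();im,d=optics.get_image('wrist');cv2.imwrite('pics/w2.png',im)
im,d=optics.get_image('side');cv2.imwrite('pics/s2.png',cv2.resize(im[130:260,150:310],None,fx=4.5,fy=4.5,interpolation=cv2.INTER_CUBIC))
print(s['position'],s['tool_rot'],s['ft_force'])
E
```

```text
[0.49121333 0.08876537 0.06282378] [-3.14084784 -0.05161238 -0.00315926] [-0.19265181  0.56903723 -0.27774531]
```

View pics/w2.png

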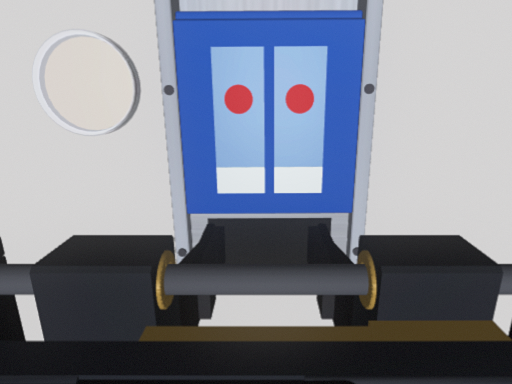

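View pics/s2.png

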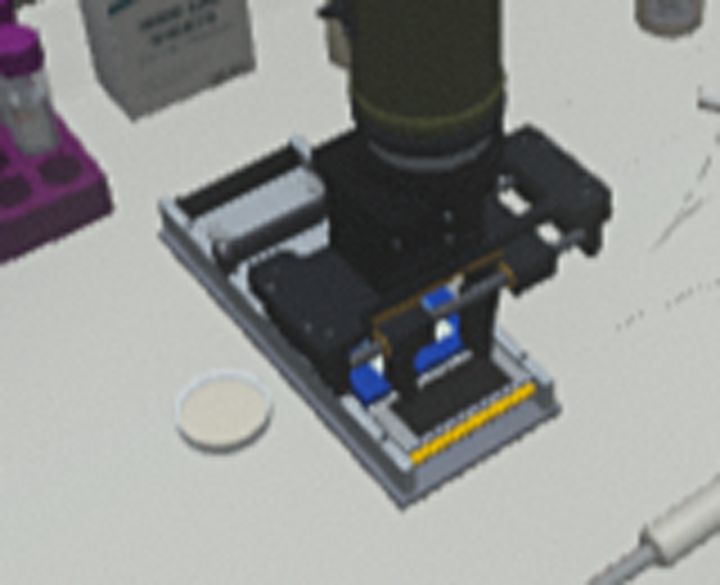

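Emit:
{"name": "arm_command", "arguments": {
  "motion": [
    [[-2,2,4],[0,0,0],0.5],
    [[0,0,4],[0,0,0],0.5],
    [[0,0,4],[0,0,0],0.5],
    [[0,0,2],[0,0,0],0.5],
    [[0,0,2],[0,0,0],0.5],
    [[0,0,0],[0,0,0],0.5],
    [[0,0,0],[0,0,0],0.5]
  ]
}}

```text
time: 5.03
position: [0.488, 0.0861, 0.0458]
tool_rot: [3.14, 0.051, -0.002]
ft_force: [-3.1, -1.5, 7.0]
grip_width: 0.507
```

Emit:
{"name": "arm_command", "arguments": {
  "motion": [
    [[0,0,2],[0,0,0],0.5],
    [[0,0,2],[0,0,0],0.5],
    [[0,0,0],[0,0,0],0.5]
  ]
}}

```text
time: 5.28
position: [0.488, 0.0861, 0.0418]
tool_rot: [3.14, 0.052, -0.001]
ft_force: [-3.2, -1.5, 7.9]
grip_width: 0.5
```

Emit:
{"name": "arm_command", "arguments": {
  "motion": [
    [[0,0,2],[0,0,0],0.5],
    [[0,0,2],[0,0,0],0.5],
    [[0,0,2],[0,0,0],0.5],
    [[0,0,2],[0,0,0],0.5],
    [[0,0,0],[0,0,0],0.5]
  ]
}}

```text
time: 5.7
position: [0.488, 0.0861, 0.0352]
tool_rot: [3.139, 0.052, -0.003]
ft_force: [-6.1, -2.4, 19.2]
grip_width: 0.5
```

Emit:
{"name": "arm_command", "arguments": {
  "motion": [
    [[0,0,2],[0,0,0],0.5],
    [[0,0,0],[0,0,0],0.5]
  ]
}}

```text
time: 5.87
position: [0.4881, 0.0861, 0.0349]
tool_rot: [3.138, 0.051, -0.004]
ft_force: [-13.2, -3.8, 34.9]
grip_width: 0.499
```

Emit:
{"name": "arm_command", "arguments": {
  "motion": [
    [[1,0,-1.5],[0,0,0],0.5],
    [[2,0,0],[0,0,0],0.5],
    [[2,0,0],[0,0,0],0.5],
    [[2,0,0],[0,0,0],0.5]
  ]
}}

```text
time: 6.2
position: [0.4886, 0.0862, 0.0349]
tool_rot: [3.136, 0.052, -0.025]
ft_force: [-29.8, -3.4, 47.6]
grip_width: 0.499
```

Emit:
{"name": "arm_command", "arguments": {
  "motion": [
    [[2,0,0],[0,0,0],0.5],
    [[2,0,0],[0,0,0],0.5],
    [[2,0,0],[0,0,0],0.5]
  ]
}}

```text
time: 6.45
position: [0.489, 0.0862, 0.0347]
tool_rot: [3.132, 0.054, -0.044]
ft_force: [-44.6, -6.4, 64.1]
grip_width: 0.498
```

Emit:
{"name": "arm_command", "arguments": {
  "motion": [
    [[-6,0,-2],[0,0,0],0.5],
    [[-4,0,-2],[0,0,0],0.5],
    [[0,0,0],[0,0,0],0.5]
  ]
}}

```text
time: 6.7
position: [0.4895, 0.0865, 0.0378]
tool_rot: [3.139, 0.053, -0.004]
ft_force: [-6.1, -0.2, 10.4]
grip_width: 0.494
```

```bash
python3 - <<'E'
from h import *
s=ctrl.get_state();im,d=optics.get_image('wrist');cv2.imwrite('pics/w3.png',im)
im,d=optics.get_image('side');cv2.imwrite('pics/s3.png',cv2.resize(im[130:260,150:310],None,fx=4.5,fy=4.5,interpolation=cv2.INTER_CUBIC))
print(s)
E
```

```text
{'time': 6.7, 'joint_positions': array([ 0.43911137,  0.27830686, -0.7344165 ,  2.01083811,  0.23163938,
        0.93783683, -1.95208106]), 'qd': array([-0.00330662,  0.01536943,  0.00462453, -0.00368736,  0.00353031,
        0.00042677, -0.00482477]), 'joint_torque': array([  0.48444785, -31.04794979,  -4.06058505, -25.35263121,
         0.62593846,  -2.21542239,  -0.11935718]), 'position': array([0.48949457, 0.0865298 , 0.037846  ]), 'tool_rot': array([ 3.13938958,  0.05298238, -0.0042067 ]), 'ft_force': array([-6.13930929, -0.15926752, 10.37916774]), 'torque': array([0.10923368, 1.54691074, 0.19425313]), 'grip_width': 0.49420123820868667}
```

View pics/w3.png

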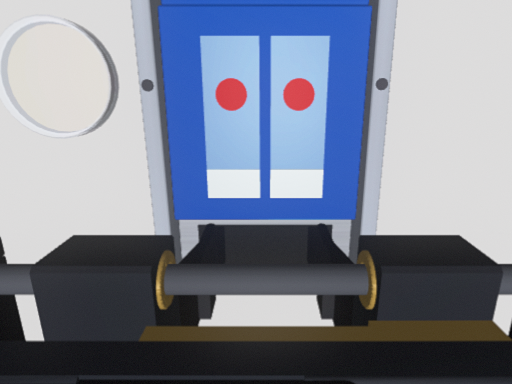

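View pics/s3.png

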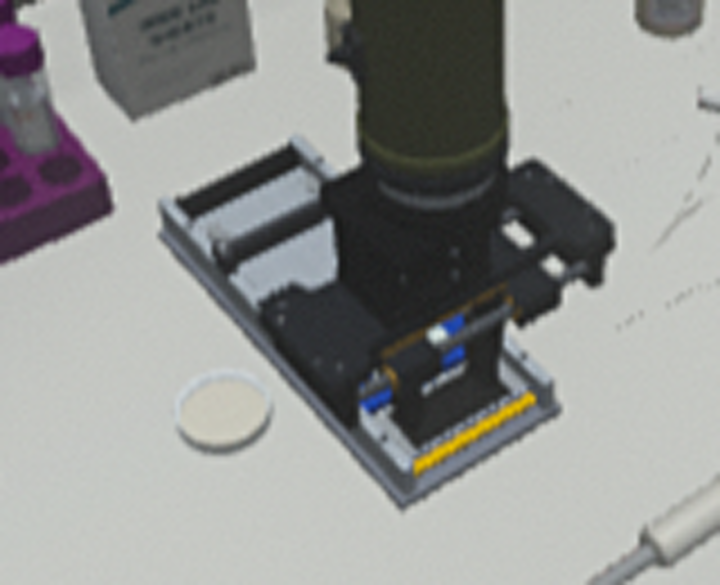

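Emit:
{"name": "arm_command", "arguments": {
  "motion": [
    [[2,0,0],[0,0,0],0.5],
    [[2,0,0],[0,0,0],0.5],
    [[2,0,0],[0,0,0],0.5]
  ]
}}

```text
time: 7.05
position: [0.4945, 0.0867, 0.0369]
tool_rot: [3.14, 0.052, -0.009]
ft_force: [-9.2, -0.7, 10.8]
grip_width: 0.499
```

Emit:
{"name": "arm_command", "arguments": {
  "motion": [
    [[2,0,0],[0,0,0],0.5],
    [[2,0,0],[0,0,0],0.5]
  ]
}}

```text
time: 7.22
position: [0.4982, 0.0869, 0.0367]
tool_rot: [3.14, 0.052, -0.011]
ft_force: [-8.6, -0.4, 9.7]
grip_width: 0.501
```

Emit:
{"name": "arm_command", "arguments": {
  "motion": [
    [[3,0,0],[0,0,0],0.5],
    [[3,0,0],[0,0,0],0.5],
    [[3,0,0],[0,0,0],0.5],
    [[3,0,0],[0,0,0],0.5]
  ]
}}

```text
time: 7.55
position: [0.5102, 0.0874, 0.0368]
tool_rot: [3.14, 0.052, -0.011]
ft_force: [-8.5, 0.3, 10.5]
grip_width: 0.496
```

```bash
python3 - <<'E'
from h import *
s=ctrl.get_state();im,d=optics.get_image('wrist');cv2.imwrite('pics/w4.png',im)
print(s['position'],s['ft_force'])
E
```

```text
[0.51021827 0.08743949 0.03677278] [-8.54007462  0.34391015 10.46601624]
```

View pics/w4.png

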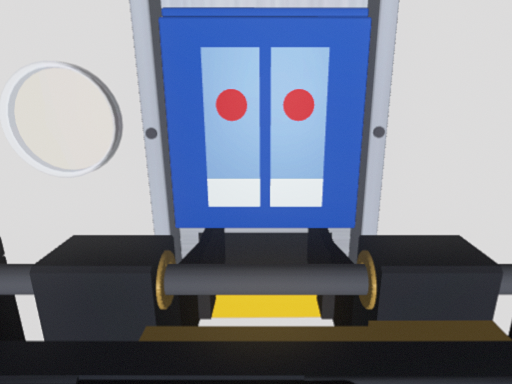

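Emit:
{"name": "arm_command", "arguments": {
  "motion": [
    [[3,0,0.2],[0,0,0],0.5],
    [[3,0,0.2],[0,0,0],0.5],
    [[3,0,0],[0,0,0],0.5],
    [[3,0,0],[0,0,0],0.5],
    [[3,0,0],[0,0,0],0.5]
  ]
}}

```text
time: 8.02
position: [0.5252, 0.088, 0.0364]
tool_rot: [3.14, 0.052, -0.011]
ft_force: [-8.8, -0.4, 10.3]
grip_width: 0.499
```

Emit:
{"name": "arm_command", "arguments": {
  "motion": [
    [[3,0,0],[0,0,0],0.5],
    [[3,0,0],[0,0,0],0.5],
    [[3,0,0],[0,0,0],0.5]
  ]
}}

```text
time: 8.27
position: [0.5342, 0.0884, 0.0365]
tool_rot: [3.14, 0.052, -0.011]
ft_force: [-9.2, 0.5, 10.2]
grip_width: 0.502
```

Emit:
{"name": "arm_command", "arguments": {
  "motion": [
    [[2,0,0.2],[0,0,0],0.5],
    [[2,0,0.2],[0,0,0],0.5],
    [[2,0,0],[0,0,0],0.5],
    [[2,0,0],[0,0,0],0.5],
    [[2,0,0],[0,0,0],0.5]
  ]
}}

```text
time: 8.68
position: [0.5441, 0.0887, 0.0361]
tool_rot: [3.14, 0.052, -0.011]
ft_force: [-8.3, -0.2, 10.9]
grip_width: 0.499
```

```bash
python3 - <<'E'
from h import *
s=ctrl.get_state();im,d=optics.get_image('wrist');cv2.imwrite('pics/w5.png',im)
im,d=optics.get_image('side');cv2.imwrite('pics/s5.png',cv2.resize(im[130:260,150:310],None,fx=4.5,fy=4.5,interpolation=cv2.INTER_CUBIC))
print(s['position'],s['ft_force'])
E
```

```text
[0.54411452 0.08869683 0.03608009] [-8.26961057 -0.2007426  10.88561584]
```

View pics/w5.png

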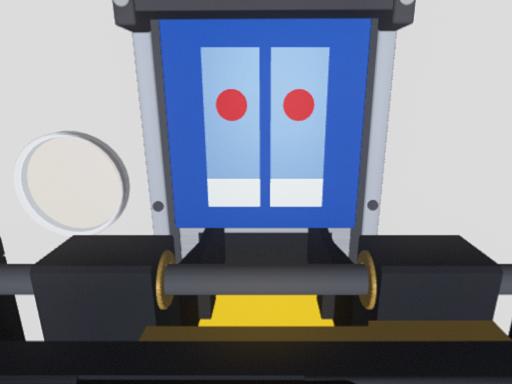

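View pics/s5.png

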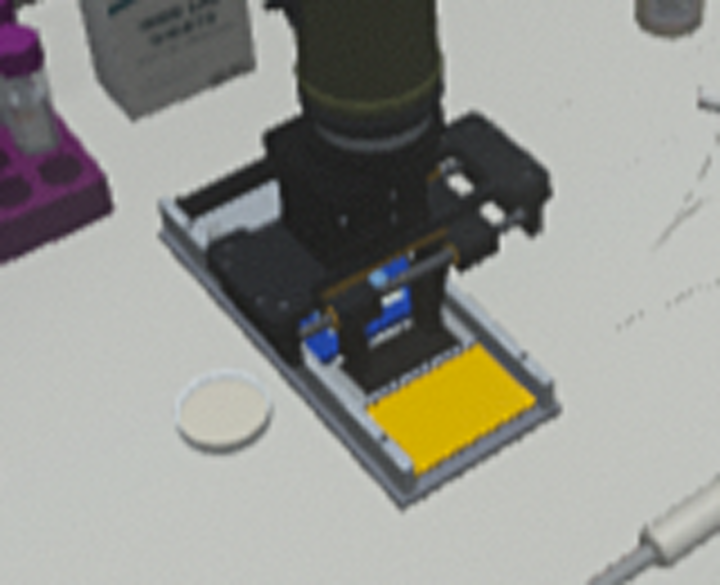

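Emit:
{"name": "arm_command", "arguments": {
  "motion": [
    [[3,0,0.2],[0,0,0],0.5],
    [[3,0,0],[0,0,0],0.5],
    [[3,0,0],[0,0,0],0.5],
    [[3,0,0],[0,0,0],0.5],
    [[3,0,0],[0,0,0],0.5]
  ]
}}

```text
time: 9.2
position: [0.5592, 0.0892, 0.0359]
tool_rot: [3.14, 0.052, -0.011]
ft_force: [-9.2, -0.8, 10.5]
grip_width: 0.5
```

Emit:
{"name": "arm_command", "arguments": {
  "motion": [
    [[3,0,0],[0,0,0],0.5],
    [[3,0,0],[0,0,0],0.5],
    [[3,0,0],[0,0,0],0.5],
    [[3,0,0],[0,0,0],0.5]
  ]
}}

```text
time: 9.53
position: [0.571, 0.0897, 0.0361]
tool_rot: [3.14, 0.053, -0.011]
ft_force: [-9.9, 0.4, 12.1]
grip_width: 0.5
```

Emit:
{"name": "arm_command", "arguments": {
  "motion": [
    [[3,0,0.3],[0,0,0],0.5],
    [[3,0,0.2],[0,0,0],0.5],
    [[3,0,0],[0,0,0],0.5],
    [[3,0,0],[0,0,0],0.5]
  ]
}}

```text
time: 9.87
position: [0.5794, 0.0902, 0.0354]
tool_rot: [3.138, 0.053, -0.024]
ft_force: [-21.0, -0.9, 21.3]
grip_width: 0.5
```

Emit:
{"name": "arm_command", "arguments": {
  "motion": [
    [[3,0,0],[0,0,0],0.5],
    [[3,0,0],[0,0,0],0.5],
    [[2,0,0],[0,0,0],0.5]
  ]
}}

```text
time: 10.12
position: [0.5877, 0.0906, 0.0354]
tool_rot: [3.139, 0.053, -0.022]
ft_force: [-19.7, -1.2, 20.3]
grip_width: 0.5
```

```bash
python3 - <<'E'
from h import *
s=ctrl.get_state();im,d=optics.get_image('wrist');cv2.imwrite('pics/w6.png',im)
im,d=optics.get_image('side');cv2.imwrite('pics/s6.png',cv2.resize(im[130:260,150:310],None,fx=4.5,fy=4.5,interpolation=cv2.INTER_CUBIC))
print(s['position'],s['ft_force'])
E
```

```text
[0.58766341 0.09064515 0.03543975] [-19.69031559  -1.21765016  20.33745208]
```

View pics/w6.png

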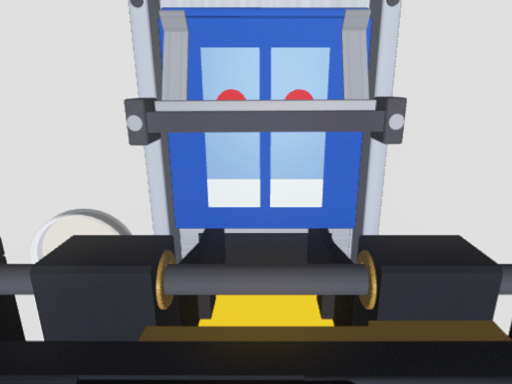

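View pics/s6.png

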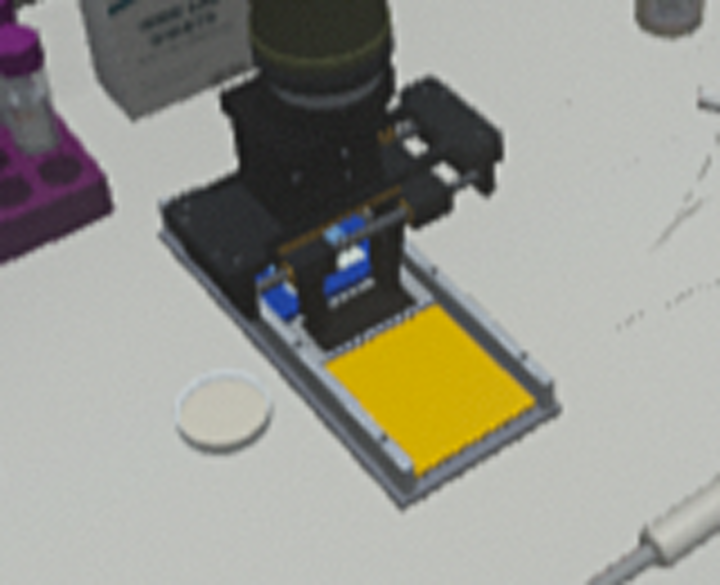

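Emit:
{"name": "arm_command", "arguments": {
  "motion": [
    [[2,0,0],[0,0,0],0.5],
    [[2,0,0],[0,0,0],0.5],
    [[2,0,0],[0,0,0],0.5],
    [[2,0,0],[0,0,0],0.5]
  ]
}}

```text
time: 10.55
position: [0.5954, 0.091, 0.0355]
tool_rot: [3.139, 0.053, -0.023]
ft_force: [-19.2, -2.2, 19.7]
grip_width: 0.498
```

Emit:
{"name": "arm_command", "arguments": {
  "motion": [
    [[2,0,0],[0,0,0],0.5],
    [[2,0,0],[0,0,0],0.5]
  ]
}}

```text
time: 10.72
position: [0.5998, 0.0912, 0.0355]
tool_rot: [3.139, 0.054, -0.021]
ft_force: [-17.5, -0.7, 16.6]
grip_width: 0.501
```

Emit:
{"name": "arm_command", "arguments": {
  "motion": [
    [[2,0,0],[0,0,0],0.5],
    [[2,0,0],[0,0,0],0.5]
  ]
}}

```text
time: 10.88
position: [0.6035, 0.0914, 0.0355]
tool_rot: [3.139, 0.053, -0.023]
ft_force: [-18.4, -0.4, 18.9]
grip_width: 0.505
```

Emit:
{"name": "arm_command", "arguments": {
  "motion": [
    [[2,0,0],[0,0,0],0.5],
    [[1,0,0],[0,0,0],0.5]
  ]
}}

```text
time: 11.05
position: [0.6069, 0.0916, 0.0355]
tool_rot: [3.139, 0.053, -0.021]
ft_force: [-18.3, -0.6, 17.0]
grip_width: 0.502
```

Emit:
{"name": "arm_command", "arguments": {
  "motion": [
    [[1,0,0],[0,0,0],0.5],
    [[1,0,0],[0,0,0],0.5]
  ]
}}

```text
time: 11.22
position: [0.6082, 0.0916, 0.0355]
tool_rot: [3.139, 0.053, -0.024]
ft_force: [-21.6, -1.3, 21.8]
grip_width: 0.498
```

```bash
python3 - <<'E'
from h import *
s=ctrl.get_state();im,d=optics.get_image('wrist');cv2.imwrite('pics/w7.png',im)
im,d=optics.get_image('side');cv2.imwrite('pics/s7.png',cv2.resize(im[130:260,150:310],None,fx=4.5,fy=4.5,interpolation=cv2.INTER_CUBIC))
print(s['position'],s['ft_force'])
E
```

```text
[0.60815597 0.09158949 0.03545878] [-21.56971634  -1.33661188  21.78965495]
```

View pics/w7.png

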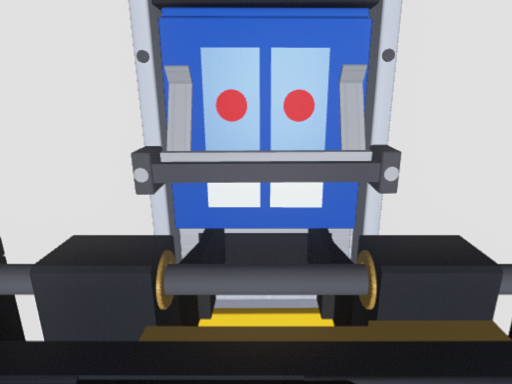

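View pics/s7.png

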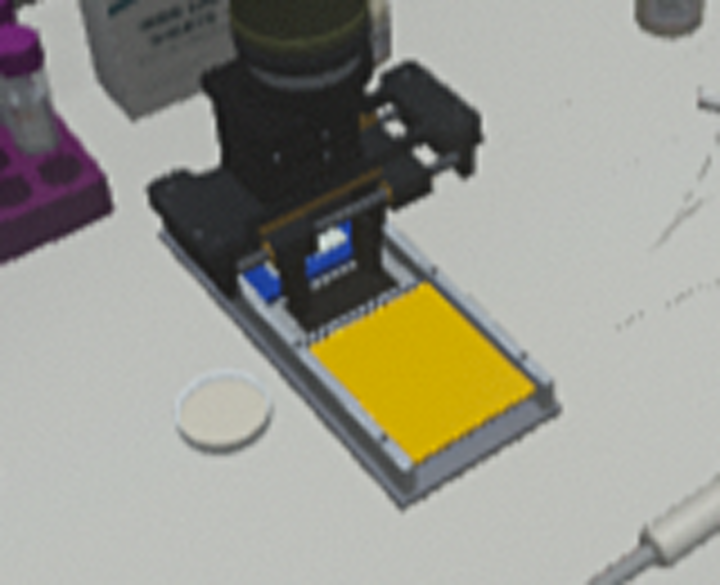

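Emit:
{"name": "arm_command", "arguments": {
  "motion": [
    [[1,0,-0.2],[0,0,0],0.5],
    [[1,0,-0.2],[0,0,0],0.5],
    [[0,0,0],[0,0,0],0.5]
  ]
}}

```text
time: 11.57
position: [0.6083, 0.0916, 0.0355]
tool_rot: [3.138, 0.054, -0.03]
ft_force: [-22.7, -1.7, 20.6]
grip_width: 0.499
```

Emit:
{"name": "arm_command", "arguments": {
  "motion": [
    [[1,0,-0.2],[0,0,0],0.5],
    [[1,0,0],[0,0,0],0.5],
    [[0,0,0],[0,0,0],0.5]
  ]
}}

```text
time: 11.82
position: [0.6084, 0.0916, 0.0355]
tool_rot: [3.137, 0.054, -0.037]
ft_force: [-28.1, -1.3, 24.7]
grip_width: 0.5
```

Emit:
{"name": "arm_command", "arguments": {
  "motion": [
    [[1,0,-0.7],[0,0,0],0.5],
    [[0,0,-0.7],[0,0,0],0.5],
    [[0,0,0],[0,0,0],0.5]
  ]
}}

```text
time: 12.07
position: [0.6085, 0.0916, 0.0355]
tool_rot: [3.138, 0.054, -0.039]
ft_force: [-27.1, -1.3, 18.8]
grip_width: 0.497
```

```bash
python3 - <<'E'
from h import *
s=ctrl.get_state();im,d=optics.get_image('wrist');cv2.imwrite('pics/w8.png',cv2.resize(im[:250,100:430],None,fx=2.3,fy=2.3,interpolation=cv2.INTER_CUBIC))
P,uv=world('wrist',np.ones_like(d,bool),d,s)
for (u,v) in [(266,3),(266,12),(266,20),(266,220),(190,220),(345,220),(185,25),(350,25),(262,302),(266,318)]:
    i=np.where((uv==[u,v]).all(1))[0]; print(u,v,P[i].round(4).tolist(),im[v,u])
print(s['position'],s['ft_force'])
E
```

```text
266 3 [[0.7203, 0.0954, 0.0294]] [47 33 29]
266 12 [[0.7175, 0.0953, 0.0265]] [200  97  47]
266 20 [[0.7141, 0.0951, 0.0284]] [201  98  49]
266 220 [[0.6251, 0.0921, 0.0299]] [193  95  51]
190 220 [[0.6236, 0.1295, 0.0292]] [189  90  46]
345 220 [[0.6258, 0.0529, 0.0285]] [192  93  48]
185 25 [[0.7111, 0.1288, 0.0286]] [199  97  49]
350 25 [[0.7135, 0.0601, 0.0285]] [203 100  51]
262 302 [[0.5622, 0.0923, 0.0083]] [157 143 140]
266 318 [[0.5678, 0.0901, 0.0299]] [ 45 203 234]
[0.6084533  0.09160538 0.03552986] [-27.08703062  -1.31210704  18.76034214]
```

View pics/w8.png

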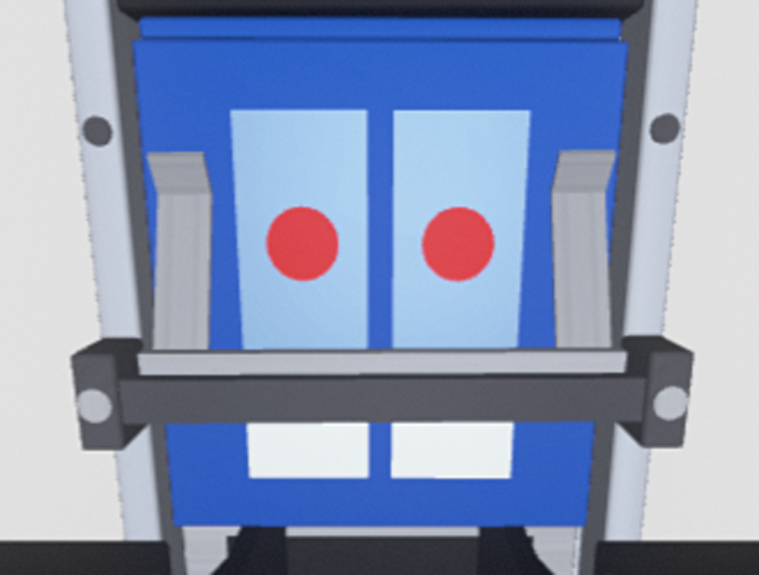

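Emit:
{"name": "arm_command", "arguments": {
  "motion": [
    [[-2,0,0],[0,0,0],0.5],
    [[-1,0,0],[0,0,0],0.5],
    [[0,0,0],[0,0,0],0.5]
  ]
}}

```text
time: 12.37
position: [0.6083, 0.0916, 0.0355]
tool_rot: [3.139, 0.054, -0.029]
ft_force: [-20.3, -0.8, 11.9]
grip_width: 0.505
```

Emit:
{"name": "arm_command", "arguments": {
  "motion": [
    [[-2,0,0],[0,0,0],0.5],
    [[-1,0,0],[0,0,0],0.5],
    [[0,0,0],[0,0,0],0.5]
  ]
}}

```text
time: 12.62
position: [0.6081, 0.0915, 0.0356]
tool_rot: [3.14, 0.054, -0.019]
ft_force: [-11.6, 2.0, 5.3]
grip_width: 0.496
```

Emit:
{"name": "arm_command", "arguments": {
  "motion": [
    [[-1,0,0],[0,0,0],0.5],
    [[0,0,0],[0,0,0],0.5]
  ]
}}

```text
time: 12.78
position: [0.6081, 0.0914, 0.0356]
tool_rot: [3.141, 0.054, -0.016]
ft_force: [-9.3, 1.1, 1.6]
grip_width: 0.504
```

Emit:
{"name": "arm_command", "arguments": {
  "motion": [
    [[-1,0,0],[0,0,0],0.5],
    [[-1,0,0],[0,0,0],0.5],
    [[0,0,0],[0,0,0],0.5]
  ]
}}

```text
time: 13.03
position: [0.6081, 0.091, 0.0357]
tool_rot: [-3.141, -0.053, 0.01]
ft_force: [-6.1, 1.6, -3.4]
grip_width: 0.503
```

Emit:
{"name": "arm_command", "arguments": {
  "motion": [
    [[-1,0,0],[0,0,0],0.5],
    [[-1,0,0],[0,0,0],0.5],
    [[-1,0,0],[0,0,0],0.5],
    [[0,0,0],[0,0,0],0.5]
  ]
}}

```text
time: 13.37
position: [0.608, 0.0901, 0.0375]
tool_rot: [3.141, 0.051, -0.0]
ft_force: [-2.7, 1.3, -2.5]
grip_width: 0.503
```

Emit:
{"name": "arm_command", "arguments": {
  "motion": [
    [[-1,0,0],[0,0,0],0.5],
    [[-1,0,0],[0,0,0],0.5],
    [[0,0,0],[0,0,0],0.5]
  ]
}}

```text
time: 13.62
position: [0.6077, 0.09, 0.0385]
tool_rot: [-3.141, -0.05, -0.005]
ft_force: [1.1, -1.1, 0.2]
grip_width: 0.497
```

```bash
python3 - <<'E'
from h import *
s=ctrl.get_state();im,d=optics.get_image('wrist');cv2.imwrite('pics/w9.png',im)
P,uv=world('wrist',np.ones_like(d,bool),d,s)
for (u,v) in [(266,12),(266,20),(266,220),(190,220),(345,220),(185,25),(350,25),(262,302),(266,318)]:
    i=np.where((uv==[u,v]).all(1))[0]; print(u,v,P[i].round(4).tolist(),im[v,u])
print(s['position'],s['ft_force'])
E
```

```text
266 12 [[0.7181, 0.0934, 0.0272]] [196  95  45]
266 20 [[0.7146, 0.0933, 0.0291]] [199  97  48]
266 220 [[0.6228, 0.0904, 0.0289]] [190  92  47]
190 220 [[0.6217, 0.1287, 0.029]] [189  91  47]
345 220 [[0.6241, 0.0505, 0.0289]] [191  92  46]
185 25 [[0.7114, 0.1279, 0.0302]] [197  94  46]
350 25 [[0.7136, 0.0572, 0.0301]] [202 102  54]
262 302 [[0.5614, 0.0908, 0.0087]] [155 142 139]
266 318 [[0.5649, 0.0885, 0.0286]] [ 48 204 235]
[0.60771416 0.0899768  0.03853832] [ 1.10740328 -1.11409353  0.20115121]
```

View pics/w9.png

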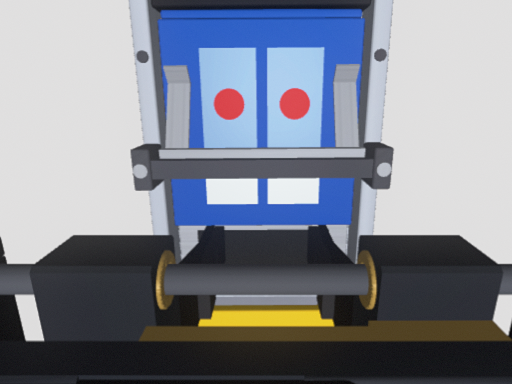

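Emit:
{"name": "arm_command", "arguments": {
  "motion": [
    [[-2,0,0],[0,0,0],0.5],
    [[-2,0,-3],[0,0,0],0.5],
    [[0,0,-10],[0,0,0],0.5],
    [[0,0,-25],[0,0,0],0.5],
    [[0,0,-35],[0,0,0],0.5],
    [[0,0,-35],[0,0,0],0.5],
    [[0,0,-30],[0,0,0],0.5]
  ]
}}

```text
time: 14.25
position: [0.6026, 0.0905, 0.1789]
tool_rot: [-3.141, -0.052, -0.004]
ft_force: [0.6, -0.9, -0.4]
grip_width: 0.497
```

Emit:
{"name": "arm_command", "arguments": {
  "motion": [
    [[-30,0,0],[0,0,0],0.5],
    [[-35,0,0],[0,0,0],0.5],
    [[-35,0,0],[0,0,0],0.5],
    [[0,0,0],[0,0,0],0.5],
    [[0,0,0],[0,0,0],0.5]
  ]
}}

```text
time: 14.67
position: [0.501, 0.0866, 0.1765]
tool_rot: [3.138, 0.052, 0.003]
ft_force: [-0.1, -0.1, 0.4]
grip_width: 0.499
```

```bash
python3 - <<'E'
from h import *
s=ctrl.get_state();im,d=optics.get_image('wrist');cv2.imwrite('pics/w10.png',im)
k,D=K('wrist');A=T('wrist',s)
def zat(u,v):
    m=np.zeros_like(d,bool);m[v-2:v+3,u-2:u+3]=1
    return np.median(world('wrist',m,d,s)[0],0).round(4).tolist()
im2,d2=optics.get_image('side');cv2.imwrite('pics/s10.png',cv2.resize(im2[130:260,150:310],None,fx=4.5,fy=4.5,interpolation=cv2.INTER_CUBIC))
im3,_=optics.get_image('top');cv2.imwrite('pics/t10.png',im3)
print(s['position'],s['ft_force'],s['time'])
b,g,r=[im[...,i].astype(int) for i in range(3)]
y=(r>150)&(g>100)&(b<90);P,_=world('wrist',y,d,s);print('yellow z',np.percentile(P[:,2],[10,50,90]))
m=(b>100)&(r<80)&(g<130);P,_=world('wrist',m,d,s);print('blue z',np.percentile(P[:,2],[10,50,90]),P.min(0),P.max(0))
c=np.polyfit(P[:,0],P[:,2],1);print('slope',c)
q=P[(P[:,2]>.02)];print(cv2.minAreaRect((q[:,:2]*1000).astype(np.float32)))
E
```

```text
[0.50103525 0.08657783 0.17653457] [-0.07805858 -0.12344917  0.41946457] 14.6667
yellow z [0.02779158 0.02870229 0.02960307]
blue z [0.02779544 0.02875385 0.02973711] [0.61851066 0.04569848 0.01613606] [0.65253982 0.1377445  0.03156895]
slope [-0.0097582   0.03487989]
((634.8733520507812, 91.82049560546875), (28.938859939575195, 91.3056869506836), 2.4339680671691895)
```

View pics/w10.png

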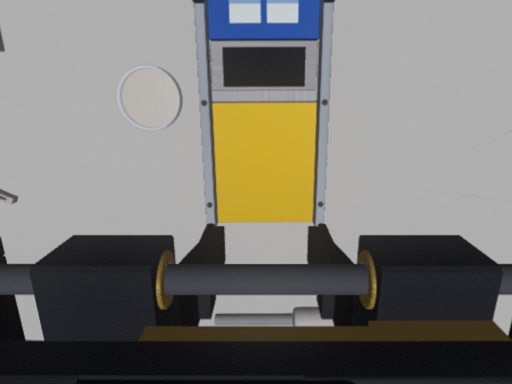

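View pics/s10.png

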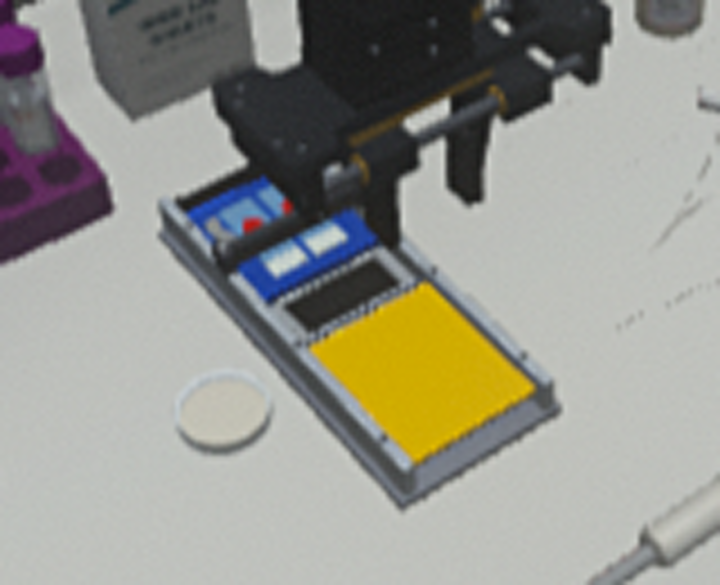

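View pics/t10.png

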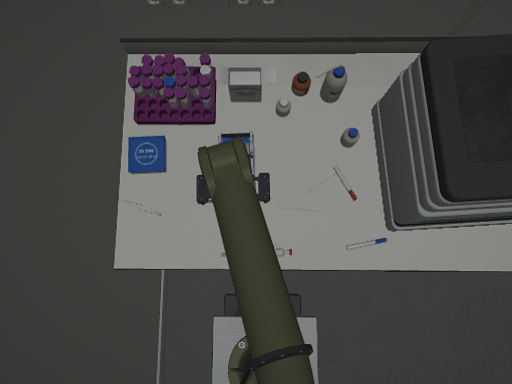

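Emit:
{"name": "arm_command", "arguments": {
  "motion": [
    [[35,0,0],[0,0,0],0.5],
    [[35,0,0],[0,0,0],0.5],
    [[35,0,0],[0,0,0],0.5],
    [[15,0,0],[0,0,0],0.5],
    [[0,0,0],[0,0,0],0.5],
    [[0,0,0],[0,0,0],0.5]
  ]
}}

```text
time: 15.32
position: [0.6228, 0.0912, 0.1744]
tool_rot: [-3.139, -0.051, 0.003]
ft_force: [-0.5, 0.4, -0.3]
grip_width: 0.5
```

```bash
python3 - <<'E'
from h import *
s=ctrl.get_state();im,d=optics.get_image('wrist');cv2.imwrite('pics/w11.png',im)
k,D=K('wrist');A=T('wrist',s)
def ray(uv,z):
    p=cv2.undistortPoints(np.array(uv,float).reshape(-1,1,2),k,D)[:,0];r=np.c_[p,np.ones(len(p))]@A[:3,:3].T
    return A[:3,3]+r*((z-A[2,3])/r[:,2])[:,None]
for u in (200,264,325):
    print(u,[(v,im[v,u].tolist(),float(ray([u,v],.028)[0,0].round(4))) for v in range(20,70,2)])
b,g,r=[im[...,i].astype(int) for i in range(3)]
m=(b>100)&(r<80)&(g<130);P,_=world('wrist',m,d,s);P=P[P[:,2]>.02];print(np.polyfit(P[:,0],P[:,2],1),np.polyfit(P[:,1],P[:,2],1),np.median(P[:,2]))
E
```

```text
200 [(20, [192, 192, 193], 0.7535), (22, [193, 192, 192], 0.752), (24, [192, 192, 193], 0.7506), (26, [191, 192, 194], 0.7491), (28, [192, 192, 193], 0.7476), (30, [192, 191, 192], 0.7462), (32, [192, 192, 193], 0.7447), (34, [193, 191, 193], 0.7432), (36, [192, 192, 193], 0.7417), (38, [191, 192, 193], 0.7402), (40, [192, 191, 192], 0.7387), (42, [191, 192, 192], 0.7372), (44, [192, 192, 192], 0.7357), (46, [188, 189, 190], 0.7342), (48, [177, 167, 162], 0.7327), (50, [190, 179, 174], 0.7312), (52, [188, 178, 174], 0.7296), (54, [189, 179, 174], 0.7281), (56, [188, 178, 173], 0.7266), (58, [188, 179, 173], 0.725), (60, [186, 176, 171], 0.7235), (62, [187, 178, 173], 0.7219), (64, [188, 177, 171], 0.7204), (66, [186, 176, 170], 0.7188), (68, [187, 177, 171], 0.7172)]
264 [(20, [192, 192, 192], 0.7551), (22, [192, 193, 193], 0.7537), (24, [192, 191, 192], 0.7522), (26, [191, 192, 192], 0.7507), (28, [193, 192, 193], 0.7493), (30, [191, 191, 192], 0.7478), (32, [191, 192, 191], 0.7463), (34, [191, 190, 191], 0.7448), (36, [191, 191, 192], 0.7433), (38, [192, 192, 192], 0.7418), (40, [1
[... 580 characters left out ...]
, 0.7508), (30, [191, 190, 191], 0.7494), (32, [192, 192, 192], 0.7479), (34, [193, 195, 194], 0.7464), (36, [192, 192, 193], 0.7449), (38, [191, 191, 192], 0.7434), (40, [192, 191, 192], 0.7419), (42, [192, 191, 193], 0.7404), (44, [193, 192, 193], 0.7389), (46, [166, 164, 164], 0.7374), (48, [188, 180, 177], 0.7359), (50, [187, 179, 178], 0.7344), (52, [187, 180, 178], 0.7329), (54, [188, 180, 178], 0.7314), (56, [188, 181, 178], 0.7298), (58, [188, 181, 178], 0.7283), (60, [188, 179, 176], 0.7268), (62, [188, 180, 178], 0.7252), (64, [187, 178, 177], 0.7237), (66, [188, 181, 178], 0.7221), (68, [186, 179, 177], 0.7206)]
[-0.01423917  0.03839579] [0.01702694 0.02704557] 0.02866593454725916
```

View pics/w11.png

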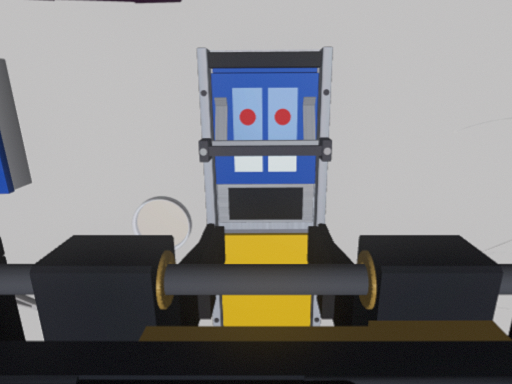

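```bash
python3 -c "
from bench import ctrl
print(ctrl.close_job(),ctrl.get_state()['time'])"
```

```text
the job is handed in; nothing more can be done
the job is handed in; nothing more can be done
```

The tray is loaded and the job is handed in, at about 15.4 s on the robot clock. With the fingers half open I pressed the rear landing 10–12 mm down. I then pushed the tray along about 110 mm, keeping it pressed, under the bridge and its tongues until it stopped moving.

**Last checks:**
- **Home:** the nose meets the black end stop with no floor visible between them. The final push force rose to about 28 N with no further movement.
- **Flat:** the deck top measures about z = 28–29 mm, where 28 mm is flat. The depth fit shows a slope of 0.6–0.8° along the track and about 1° across it. I put that down to camera calibration and did not test it.
- **Platform:** it is back up at about z = 28.7 mm, with a strip of floor visible behind the tray's rear edge.
- **Bench and robot:** the things visible in the last pictures have not moved. I judged that by eye and did not measure it. The pipette is partly hidden by the arm in the last top view. The robot touches nothing.

**What went less cleanly:**
- **First push:** it jammed because I pressed too hard. Forces at the wrist reached about 64 N down and 45 N along the track, through the fingertips. I eased off to about 10 N and the tray then slid freely.
- **Letting go:** the fingertips rubbed up the step and pulled on it with about 3 N. This may have lifted the rear slightly for a moment. The measurements after release show the tray lying flat at home.

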